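# Comb spacer into the slat drying rack

### The job

Freshly oiled slats are drying on edge in the rack. Take the spacer whose four teeth match the four gaps between the slats (red handle) and lower it by its handle onto the rack, about halfway along the slats and square to them, until every tooth is in its gap and its back rests on the slats' top edges, then let go. Leave the other two spacers standing where they are.

Things in the scene. Friction and masses are not known exactly. Their poses are not given: they have to be found in the camera images.
- rack: Drying rack, fixed: plywood base 150 x 196 x 16 mm (x, y, z) with five dark slats standing on edge, held firmly, each 140 mm long (along x), 12 mm thick, at y = -80, -40, 0, 40, 80 mm, top edges 82 mm above the bench. The four gaps are 28 mm wide, free down to 26 mm above the bench. Origin: centre of the base's underside, on the bench; z up.
- four_tooth: Matching spacer, loose, ~0.16 kg, RED handle, stands on its teeth: four, 44 x 10 mm (x, y), 50 mm tall, at y = -60, -20, 20, 60 mm. Back on them 30 x 136 mm, 50 to 62 mm above the tips; handle centred on it, 18 mm thick (x), 80 long (y), 62 to 107 mm above the tips. Half turn is the same. Origin: centre, at tip level; z up. Home: 32 mm straight above the rack's origin, its y along the rack's y.
- three_tooth: Spacer for another rack, BLUE handle: same back and handle, but three teeth 14 mm thick, 60 mm apart; does not fit these slats. Loose, stands on its teeth; leave it alone. Origin and axes as for four_tooth.
- six_tooth: Spacer for another rack, YELLOW handle: same back and handle, but six teeth 8 mm thick, 25 mm apart; does not fit these slats. Loose, stands on its teeth; leave it alone. Origin and axes as for four_tooth.
There are look-alikes about, which are no part of the job. What is meant by the rack is not purple, and is the larger of those in its own colour.

How it is judged:
By the outcome, as a careful person would: the job done as asked, in the order asked, and still so for the second after the job is handed in, with the robot touching nothing.
It also fails if it takes over 45 s, if anything falls off the work surface, if the arm or the gripper's body presses on something with over 40 N, if the wrist force passes 120 N, or if a joint passes its speed limit or range.

### The arm

A 7-joint arm with a two-finger parallel gripper is mounted at the origin on the work surface. World frame = base frame: x ahead of the robot, y to its left, z up, the work surface at z = 0. Lengths are in m, angles in degrees, forces in N, time in s.
With the tool pointing down it reaches from about 0.425 to 0.875 m from the base axis. Payload 4.7 kg.
Tool frame: the origin (TCP) lies at the very end of the fingers, on their centre line; the grasp point (between the pads) lies 19 mm behind it; z points along the fingers, y is the line along which they close (so a half turn about z gives the same grasp; the last joint's range is limited). The gripper opens to 87 mm and grips with 3 to 60 N. Pads are 19 mm wide; open, the fingers measure 117 mm over their backs; the gripper's body (75 mm by 190 mm) begins 51 mm behind the grasp point.
Start: joints at [-67.03, 18.392, -4.016, 83.108, 1.295, 78.541, -3.26], TCP at [0.245, 0.602, 0.223] pointing down, gripper open.
Joint ranges: [-163.93, 163.93], [-17.29, 119.83], [-79.2, 71.16], [3.27, 140.29], [-89.18, 269.18], [5.43, 117.66], [-154.24, 154.24]. Speed limits (degrees/s): [147.25, 147.25, 180, 180, 180, 180, 180].

### API

Orientations are given as [roll, pitch, yaw] about the fixed x, y, z axes, in that order (R = Rz(yaw) Ry(pitch) Rx(roll)).
In Python, from cell import telemetry, cams, env gives the robot as it stands.
- The arm moves only by the tool arm_command, never from a script. Its argument "series" is text: rows parted by semicolons, each of 5 numbers parted by spaces: the shift along the tool's x, y, z in mm, then the turn about the tool's z in rad, then the closure in counts, from 0 (fully open) to 255 (shut). A call has 1 to 20 rows; each row shifts and turns the commanded pose from where the row before left it, along the tool's axes as they then stand; what a row does not reach is not made up. A row lasts 1/12 s, in which the tool goes at most 41.7 mm and 7.16 degrees, less where a joint would pass 70% of its speed; a pose out of reach is approached as far as the arm can. A call is refused whole if a number of a shift passes 41.7 or a number of a turn 0.125, either way. A call with a gripper value outside its range is refused whole. The fingers move at their own pace and stop on an object; "squeeze" is the grip in N (left out, the last holds). Time passes only in rows, so rows that do not move let the fingers close. It gives the time, the measured TCP pose, the force, the opening and the grip force at its end, in the units of the state.
- telemetry.get_obs(): the state, without advancing time (a new reading comes with each control period).
- cams.read_camera(name): name is "side" or "top"; returns the picture (420x560x3 uint8, blue, green, red); there is no depth.
- cams.calibration(name): a dict with "K" (3x3 intrinsics, pixels), "origin" and "rotation" of the camera in the world. Camera axes: x right, y down, z forward; pixel columns grow to the right and rows downward; lengths in m; the calibration is good to about 2 mm. A picture is of the moment at which its call begins. calibration takes no time and is no camera call.
- env.sign_off(): hands the job in; it is judged then, once.
The state is a dict: "time_s": time; "qpos": joint angles; "joint_velocities": joint speeds; "effort": joint torques, N m; "tool_pos": TCP position; "tool_rot": TCP orientation; "force": force on the tool from outside, world axes, zero at the start; "wrist_torque": the same for the moment, N m; "grip_width": finger opening in m; "grasp_force": force on a finger pad.
Only numpy, scipy, OpenCV 4.12 (cv2) and the standard library are available. Lean on these libraries where they do the work, as an engineer would, in place of code of your own. Each camera call takes 0.05 s, during which the arm holds its last target. There are 200 camera calls.

## Working session

There is one attempt and no reset: what is moved stays moved. The work goes in short steps, Python scripts to look and compute and a tool call to move; the robot and the scene stay as the last step left them, time stands still between calls to the robot, and variables do not carry over. Pictures are saved under pics/ and viewed, at most 10 in all, crops included, and the job is handed in when it is done.

Besides the shell and the picture viewer there is one more tool, called after "Call:" in YAML: its name, and indented under it one key for each argument. arm_command: Moves the arm, as the interface text tells. Its arguments: {"type":"object","properties":{"series":{"type":"string"},"squeeze":{"type":"number"}},"required":["series"]}

```bash
mkdir -p pics; python3 - <<'E'
from cell import telemetry,cams,env
import cv2
for n in("top","side"):
    cv2.imwrite(f"pics/{n}0.png",cams.read_camera(n)); c=cams.calibration(n); print(n,c)
o=telemetry.get_obs(); print(o['time_s'],o['tool_pos'],o['tool_rot'],o['grip_width'],o['force'])
E
```

```text
top {'K': array([[394.39021766,   0.        , 277.09206444],
       [  0.        , 394.39021766, 212.33414301],
       [  0.        ,   0.        ,   1.        ]]), 'origin': array([ 0.30752732, -0.02314836,  0.92288613]), 'rotation': array([-1.70562180e+02, -1.64424728e-01, -9.13969218e+01])}
side {'K': array([[444.9424477 ,   0.        , 276.21543096],
       [  0.        , 444.9424477 , 213.43263507],
       [  0.        ,   0.        ,   1.        ]]), 'origin': array([ 0.14453918, -0.6553035 ,  0.61394007]), 'rotation': array([-129.4786923 ,    1.20364582,  -27.59970839])}
0.1 [0.2450427  0.6015107  0.22157487] [-1.79902197e+02  3.09450034e-03  1.57837795e+02] 0.08736343082834176 [-0.4383354  -0.00219193  0.2690904 ]
```

View pics/top0.png

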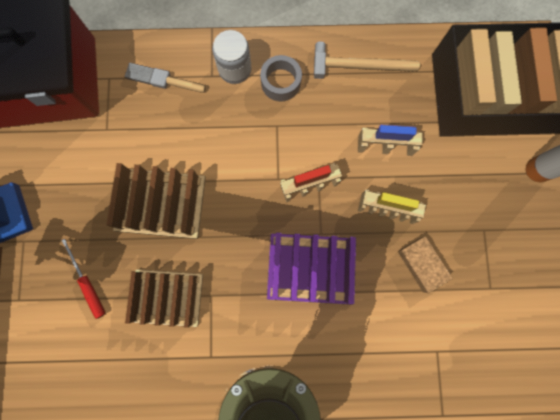

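View pics/side0.png

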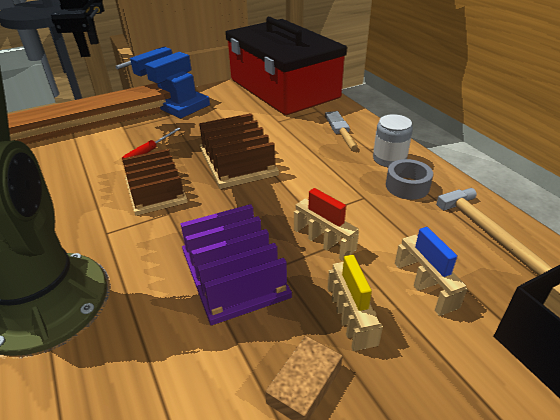

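The top view shows three racks: brown at (157,200), a smaller brown one at (165,298), and purple at (312,268). The larger brown one fits, being not purple and the larger of its colour. Red handles: the four-tooth spacer at (312,175); the red item at (90,297) is a screwdriver. The side view shows the same racks at (238,150), (155,180) and (235,262), with the red spacer at (327,215). I'll confirm in an enlarged crop.

```bash
cat > h.py <<'E'
import numpy as np,cv2
from scipy.spatial.transform import Rotation as R
from cell import cams
def ray(n,uv,z):
    "pixels -> world points on plane z"
    c=cams.calibration(n); uv=np.atleast_2d(np.array(uv,float))
    d=np.c_[uv,np.ones(len(uv))]@np.linalg.inv(c['K']).T@R.from_euler('xyz',c['rotation'],degrees=True).as_matrix().T
    o=np.array(c['origin']); return o+d*((z-o[2])/d[:,2])[:,None]
def proj(n,P):
    c=cams.calibration(n); q=(np.atleast_2d(P)-c['origin'])@R.from_euler('xyz',c['rotation'],degrees=True).as_matrix()@c['K'].T
    return q[:,:2]/q[:,2:]
E
python3 - <<'E'
import cv2,numpy as np
a=cv2.imread('pics/top0.png'); s=cv2.imread('pics/side0.png')
f=lambda im,x,y,w,h,k:cv2.resize(im[y:y+h,x:x+w],None,fx=k,fy=k,interpolation=cv2.INTER_CUBIC)
A=f(a,100,155,115,100,3.4); B=f(a,270,150,90,60,4.4); C=f(s,190,105,100,85,3.4); D=f(s,285,180,80,75,3.4)
im=np.zeros((600,800,3),np.uint8)
for t,x,y in((A,0,0),(B,400,0),(C,0,345-45),(D,400,300)):
    h,w=t.shape[:2]; h=min(h,600-y); w=min(w,800-x); im[y:y+h,x:x+w]=t[:h,:w]
cv2.imwrite('pics/crop1.png',im)
from h import *
for n,p in(('top',(157,200)),('top',(165,298)),('top',(312,268))): print(ray(n,p,.07))
m=a.astype(int); mask=((m[...,2]>110)&(m[...,1]<60)&(m[...,0]<60)).astype(np.uint8)
n,l,st,c=cv2.connectedComponentsWithStats(mask)
for i in range(1,n):
    if st[i,4]>40: print(st[i],c[i])
E
```

```text
[[0.48303959 0.23461236 0.07      ]]
[[0.27132261 0.21233644 0.07      ]]
[[ 0.32654608 -0.10087361  0.07      ]]
[295 172  34  14  64] [310.359375 178.40625 ]
[ 78 276  25  42 391] [ 90.17647059 296.74424552]
```

View pics/crop1.png

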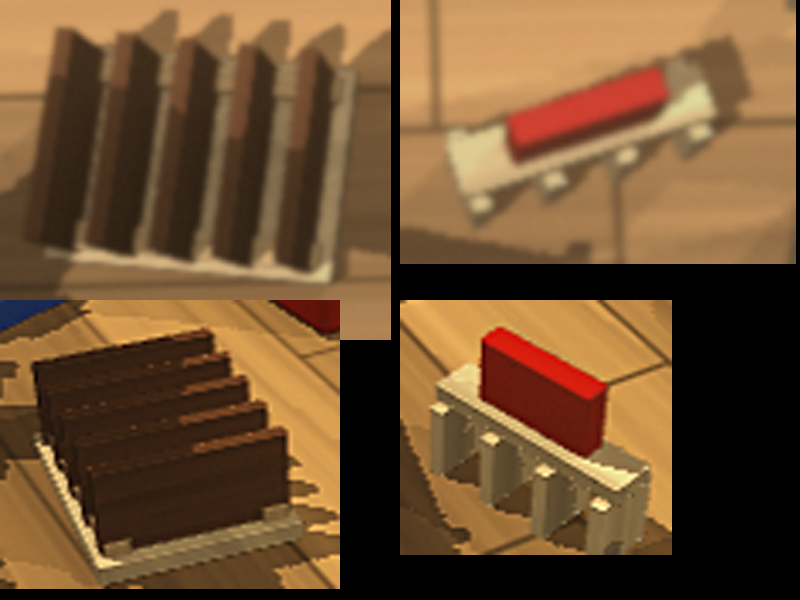

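The crop confirms it: the larger brown rack has five slats, and the red-handled spacer has four teeth. Next I measure both from slat-top and handle-top pixels in both views.

```bash
python3 - <<'E'
from h import *
a=cv2.imread('pics/top0.png'); s=cv2.imread('pics/side0.png')
# handle top faces by brightness of red
for n,im in(('top',a),('side',s)):
    m=im.astype(int); red=(m[...,2]>2.2*m[...,1])&(m[...,2]>2.2*m[...,0])
    box=np.zeros(red.shape,bool)
    if n=='top': box[155:195,280:345]=1
    else: box[180:235,295:355]=1
    v=m[...,2][red&box]; t,_=cv2.threshold(v.astype(np.uint8),0,255,cv2.THRESH_OTSU)
    mk=red&box&(m[...,2]>t); ys,xs=np.nonzero(mk)
    P=ray(n,np.c_[xs,ys],.107)[:,:2]*1000; r=cv2.minAreaRect(P.astype(np.float32))
    u=np.linalg.svd(P-P.mean(0))[2][0]
    print(n,t,mk.sum(),'mean',P.mean(0).round(1),'rect',np.round(r[0],1),np.round(r[1],1),'yaw of long axis',np.degrees(np.arctan2(u[1],u[0])).round(1))
f=lambda x,y:(100+x/3.4,155+y/3.4)
g=lambda x,y:(190+x/3.4,105+(y-300)/3.4)
def rep(name,n,pts,z): print(name,(ray(n,pts,z)[:,:2]*1000).round(0).tolist())
rep('slat1 back,front top','top',[f(64,30),f(32,243)],.082)
rep('slat5 ','top',[f(310,52),f(283,265)],.082)
rep('base -y corners back/front','top',[f(355,70),f(332,282)],.016)
rep('side near slat','side',[g(88,469),g(285,431)],.082)
rep('side far slat','side',[g(33,364),g(210,331)],.082)
rep('side base -y corners front/back','side',[g(105,572),g(302,520)],.016)
E
```

```text
top 166.0 253 mean [ 524.9 -106. ] rect [ 525.  -105.8] [15.2 77.6] yaw of long axis -72.4
side 155.0 242 mean [ 523.9 -110.6] rect [ 523.7 -109.8] [17.4 78.7] yaw of long axis -73.1
slat1 back,front top [[564.0, 317.0], [425.0, 332.0]]
slat5  [[545.0, 158.0], [407.0, 173.0]]
base -y corners back/front [[550.0, 140.0], [403.0, 155.0]]
side near slat [[411.0, 173.0], [547.0, 151.0]]
side far slat [[430.0, 329.0], [566.0, 311.0]]
side base -y corners front/back [[406.0, 147.0], [552.0, 137.0]]
```

Call:
arm_command:
  series: "0 0 0 0.11 0;0 0 0 0.11 0;0 0 0 0.11 0;0 0 0 0.11 0;0 0 0 0.11 0;0 0 0 0.11 0;0 0 0 0.11 0;0 0 0 0.11 0;-32 2 0 0 0;-32 2 0 0 0;-32 2 0 0 0;-32 2 0 0 0;-32 2 0 0 0;-32 2 0 0 0;-32 2 0 0 0;-32 2 0 0 0;-32 2 0 0 0;-32 2 0 0 0;-32 2 0 0 0;-32 2 0 0 0"
  squeeze: 15

```text
time_s: 1.77
tool_pos: [0.3832, 0.2411, 0.2223]
tool_rot: [-180.0, -0.0, 107.4]
force: [-0.0, 0.2, -0.9]
grip_width: 0.0873
grasp_force: 0.0
```

Call:
arm_command:
  series: "-32 2 0 0 0;-32 2 0 0 0;-32 2 0 0 0;-32 2 0 0 0;-32 2 0 0 0;-32 2 0 0 0;-32 2 0 0 0;-32 2 0 0 0;-32 2 0 0 0;-32 2 0 0 0;-32 2 0 0 0;0 0 0 0 0;0 0 0 0 0;0 0 0 0 0"

```text
time_s: 2.93
tool_pos: [0.5091, -0.0859, 0.2221]
tool_rot: [-180.0, -0.0, 107.4]
force: [-0.1, 0.3, 0.1]
grip_width: 0.0869
grasp_force: 0.0
```

```bash
cat >> h.py <<'E'
def go(x,y,z,yaw):
    "remaining shift in tool axes (mm) and turn (rad) to a pointing-down pose"
    from cell import telemetry
    o=telemetry.get_obs(); r=R.from_euler('xyz',o['tool_rot'],degrees=True)
    d=(np.array([x,y,z])-np.array(o['tool_pos'])*1000)
    print('t',round(o['time_s'],2),'tcp',(np.array(o['tool_pos'])*1000).round(1),'rot',np.round(o['tool_rot'],1),'F',np.round(o['force'],1),'w',round(o['grip_width'],4))
    print('shift now',r.inv().apply(d).round(1),'turn',round(np.radians((o['tool_rot'][2]-yaw+180)%360-180),3),'shift after turn',R.from_euler('xyz',[180,0,yaw],degrees=True).inv().apply(d).round(1))
E
python3 -c "
from h import *
go(524.5,-108,70,107.3)"
```

```text
t 2.93 tcp [509.1 -85.9 222.1] rot [-180.    -0.   107.4] F [-0.1  0.3  0.1] w 0.0869
shift now [-25.8   8.2 152.1] turn 0.002 shift after turn [-25.7   8.2 152.1]
```

Call:
arm_command:
  series: "-13 4 0 0 0;-13 4 0 0 0;0 0 25 0 0;0 0 25 0 0;0 0 20 0 0;0 0 20 0 0;0 0 0 0 0;0 0 0 0 0"

```text
time_s: 3.6
tool_pos: [0.524, -0.1073, 0.1319]
tool_rot: [-179.9, -0.1, 107.5]
force: [-0.1, 0.5, 0.6]
grip_width: 0.0871
grasp_force: 0.0
```

```bash
python3 - <<'E'
from h import *
go(524.5,-108,70,107.3)
a=cams.read_camera('top')[130:220,250:370]; s=cams.read_camera('side')[130:270,250:410]
im=np.zeros((600,800,3),np.uint8); A=cv2.resize(a,(400,300)); S=cv2.resize(s,(400,350))
im[:300,:400]=A; im[:350,400:]=S; cv2.imwrite('pics/pre.png',im[:350])
E
```

```text
t 3.6 tcp [ 524.  -107.3  131.9] rot [-1.799e+02 -1.000e-01  1.075e+02] F [-0.1  0.5  0.6] w 0.0871
shift now [-0.9  0.4 61.9] turn 0.004 shift after turn [-0.8  0.3 61.9]
```

View pics/pre.png

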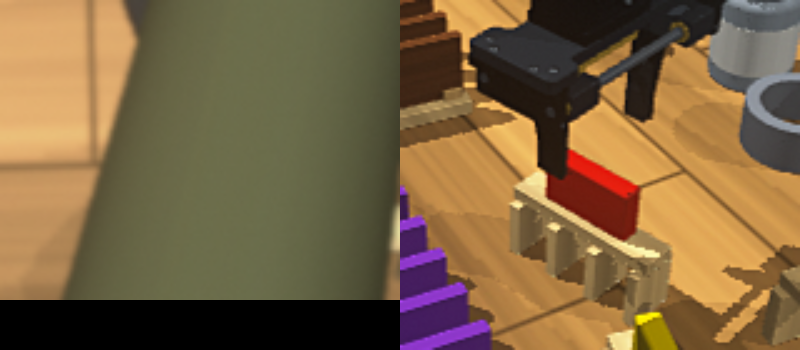

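The fingers straddle the handle: near finger at crop (552,150), far finger at (640,90), red handle between at (592,190). Descend and grip.

Call:
arm_command:
  series: "0 0 20 0 0;0 0 20 0 0;-1 0 20 0 0;0 0 0 0 0;0 0 0 0 0;0 0 0 0 100;0 0 0 0 160;0 0 0 0 190;0 0 0 0 210;0 0 0 0 230;0 0 0 0 255;0 0 0 0 255;0 0 0 0 255;0 0 0 0 255;0 0 0 0 255"
  squeeze: 25

```text
time_s: 4.95
tool_pos: [0.5251, -0.1099, 0.0725]
tool_rot: [-180.0, 0.0, 107.4]
force: [0.1, 0.1, 1.0]
grip_width: 0.0276
grasp_force: 0.0
```

Call:
arm_command:
  series: "0 0 -10 0 255;0 0 -20 0 255;0 0 -25 0 255;0 0 -25 0 255;0 0 -25 0 255;0 0 -20 0 255;0 0 0 0 255;0 0 0 0 255"

```text
time_s: 5.62
tool_pos: [0.5257, -0.11, 0.1985]
tool_rot: [179.9, 0.0, 107.4]
force: [0.6, 0.9, -2.5]
grip_width: 0.0175
grasp_force: 25.0
```

```bash
python3 -c "
from h import *
go(487,243,195,83.3)"
```

```text
t 5.62 tcp [ 525.7 -110.   198.5] rot [179.9   0.  107.4] F [ 0.6  0.9 -2.5] w 0.0175
shift now [348.4  68.8   3.6] turn 0.421 shift after turn [346.  -79.6   3.5]
```

The fingers were still closing when the lift began, so I'll check the grip height by camera near the rack.

Call:
arm_command:
  series: "0 0 -20 0.105 255;0 0 -10 0.105 255;0 0 0 0.105 255;0 0 0 0.105 255;25 -6 0 0 255;25 -6 0 0 255;25 -6 0 0 255;25 -6 0 0 255;25 -6 0 0 255;25 -6 0 0 255;25 -6 0 0 255;25 -6 0 0 255;25 -6 0 0 255;25 -6 0 0 255;25 -6 0 0 255;25 -6 0 0 255;25 -6 0 0 255;21 -2 0 0 255;0 0 0 0 255;0 0 0 0 255"

```text
time_s: 7.28
tool_pos: [0.4843, 0.2439, 0.2253]
tool_rot: [-179.8, 0.2, 83.5]
force: [0.6, -1.1, -1.6]
grip_width: 0.0181
grasp_force: 25.0
```

```bash
python3 - <<'E'
from h import *
go(487,243,150,83.3)
t=cams.read_camera('top');s=cams.read_camera('side')
cv2.imwrite('pics/t2.png',t);cv2.imwrite('pics/s2.png',s)
im=np.zeros((400,800,3),np.uint8); im[:400,:400]=cv2.resize(t[140:260,90:210],(400,400)); im[:400,400:]=cv2.resize(s[60:200,170:310],(400,400),interpolation=cv2.INTER_CUBIC); cv2.imwrite('pics/pre2.png',im)
E
```

```text
t 7.28 tcp [484.3 243.9 225.3] rot [-179.8    0.2   83.5] F [ 0.6 -1.1 -1.6] w 0.0181
shift now [-0.3  3.  75.3] turn 0.004 shift after turn [-0.5  2.8 75.3]
```

View pics/pre2.png

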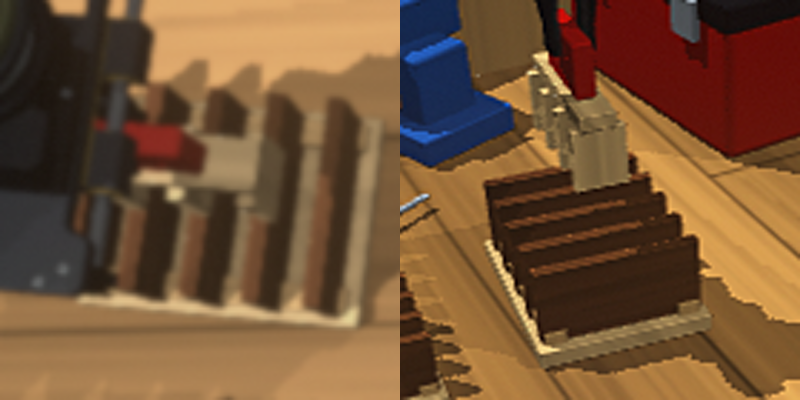

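The top view shows the held spacer above the rack, parallel to the slats' cross direction. In the side view its end tooth tip spans about (231,127) to (250,122). I compare this with the prediction to get the slip and offset.

```bash
python3 - <<'E'
from h import *
def T(x,y,z,yaw,p): return R.from_euler('z',yaw,degrees=True).apply(p)+[x,y,z]
k=400/140; g=lambda x,y:np.array((170+(x-400)/k,60+y/k)); f=lambda x,y:np.array((90+x*.3,140+y*.3))
for slip in (0,-10,-20):
    pts=[(-22,-65,0),(22,-65,0),(-22,-65,50)]; P=T(484.3,243.9,152.8+slip,-6.5,np.array(pts,float))/1000
    q=proj('side',P); print(slip,'side crop pred',[((u-[170,60])*k+[400,0]).round(0).tolist() for u in q])
    P=T(484.3,243.9,152.8+slip,-6.5,np.array([(-9,-40,107),(9,-40,107),(-15,-68,62),(15,-68,62)],float))/1000
    print('   top crop pred handle,back',[((u-[90,140])/.3).round(0).tolist() for u in proj('top',P)])
# rack prediction at (487,243,-6.7): slat -80 and 80 ends at top
P=T(487,243,0,-6.7,np.array([(-70,-86,82),(70,-86,82),(-70,74,82),(70,74,82)],float))/1000
print('rack side',[((u-[170,60])*k+[400,0]).round(0).tolist() for u in proj('side',P)])
P=T(487,243,0,-6.7,np.array([(-70,-80,82),(70,-80,82),(-75,-98,16),(75,-98,16)],float))/1000
print('rack top',[((u-[90,140])/.3).round(0).tolist() for u in proj('top',P)])
E
```

```text
0 side crop pred [[570.0, 171.0], [624.0, 161.0], [564.0, 111.0]]
   top crop pred handle,back [[171.0, 150.0], [176.0, 117.0], [247.0, 184.0], [254.0, 131.0]]
-10 side crop pred [[571.0, 183.0], [625.0, 172.0], [565.0, 123.0]]
   top crop pred handle,back [[177.0, 155.0], [182.0, 121.0], [252.0, 188.0], [259.0, 136.0]]
-20 side crop pred [[572.0, 195.0], [626.0, 184.0], [566.0, 135.0]]
   top crop pred handle,back [[183.0, 159.0], [188.0, 126.0], [257.0, 192.0], [264.0, 140.0]]
rack side [[530.0, 276.0], [697.0, 240.0], [483.0, 185.0], [634.0, 156.0]]
rack top [[313.0, 308.0], [341.0, 98.0], [360.0, 329.0], [386.0, 119.0]]
```

The spacer hangs about 17 mm lower in the grip than planned (tips near z = 136 mm). Its lateral error is within 2–3 mm, against ±9 mm of clearance. I make a small correction, descend to just above the slats, and look.

Call:
arm_command:
  series: "1 2 0 0 255;0 0 10 0 255;0 0 10 0 255;0 0 10 0 255;0 0 8 0 255;0 0 0 0 255;0 0 0 0 255;0 0 0 0 255"

```text
time_s: 8.05
tool_pos: [0.488, 0.2439, 0.1897]
tool_rot: [180.0, -0.0, 83.4]
force: [-0.3, 0.3, -1.8]
grip_width: 0.0176
grasp_force: 25.0
```

```bash
python3 - <<'E'
from h import *
go(486,245,150,83.3)
t=cams.read_camera('top');s=cams.read_camera('side')
im=np.zeros((500,800,3),np.uint8); im[:300,:300]=cv2.resize(t[140:260,90:210],(300,300)); im[:500,300:]=cv2.resize(s[80:180,185:285],(500,500),interpolation=cv2.INTER_CUBIC); cv2.imwrite('pics/pre3.png',im)
E
```

```text
t 8.05 tcp [488.  243.9 189.7] rot [180.   -0.   83.4] F [-0.3  0.3 -1.8] w 0.0176
shift now [ 0.9 -2.1 39.7] turn 0.001 shift after turn [ 0.9 -2.1 39.7]
```

View pics/pre3.png

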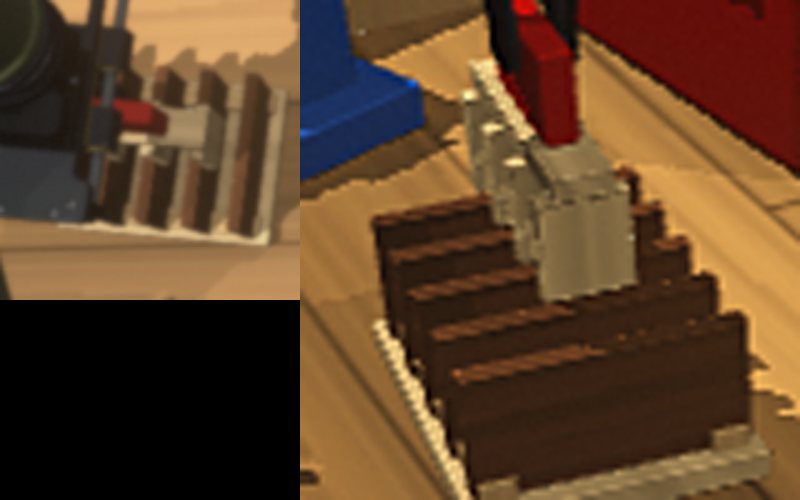

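The picture shows the near tooth tip at crop (543,300)–(635,282), the -80 slat top from (452,375) to (745,318), and the -40 slat top from (432,332) to (718,280). I convert these.

```bash
python3 - <<'E'
from h import *
g=lambda x,y:(185+(x-300)/5,80+y/5)
r=R.from_euler('z',6.6,degrees=True)
for z in(.096,.1,.104):
    w=ray('side',[g(543,300),g(635,282)],z)*1000; l=r.apply(w-[488,243.9,0])
    print(z,'tooth tip in spacer frame (expect -22,-65 / 22,-65)',l[:,:2].round(1).tolist())
w=ray('side',[g(452,375),g(745,318),g(432,332),g(718,280),g(373,222)],.082)*1000
print('slats rel TCP in tool-aligned frame',r.apply(w-[488,243.9,0])[:,:2].round(1).tolist())
# tooth top corners: -y face top edge at tip+50
print('z of top edge given y=-65:',[ (z,(r.apply(ray('side',[g(540,205),g(632,188)],z)*1000-[488,243.9,0]))[:,:2].round(1).tolist()) for z in (.145,.15,.155)])
E
```

```text
0.096 tooth tip in spacer frame (expect -22,-65 / 22,-65) [[-18.0, -56.3], [26.3, -57.3]]
0.1 tooth tip in spacer frame (expect -22,-65 / 22,-65) [[-19.7, -63.1], [24.2, -64.1]]
0.104 tooth tip in spacer frame (expect -22,-65 / 22,-65) [[-21.4, -69.8], [22.2, -70.8]]
slats rel TCP in tool-aligned frame [[-69.2, -80.4], [69.9, -85.4], [-68.1, -40.4], [70.6, -47.4], [-68.5, 74.9]]
z of top edge given y=-65: [(0.145, [[-15.9, -58.6], [27.0, -59.5]]), (0.15, [[-18.3, -67.9], [24.1, -68.8]]), (0.155, [[-20.7, -77.2], [21.3, -78.1]])]
```

Call:
arm_command:
  series: "1.5 -1.5 0 0 255;0 0 0 0 255;0 0 6 0 255;0 0 6 0 255;0 0 6 0 255;0 0 6 0 255;0 0 6 0 255;0 0 0 0 255;0 0 0 0 255"

```text
time_s: 8.9
tool_pos: [0.4862, 0.2452, 0.1589]
tool_rot: [-180.0, 0.0, 83.3]
force: [-0.1, 0.2, -1.2]
grip_width: 0.0179
grasp_force: 25.0
```

```bash
python3 - <<'E'
from h import *
go(488,245,122,83.3)
t=cams.read_camera('top');s=cams.read_camera('side')
im=np.zeros((500,800,3),np.uint8); im[:300,:300]=cv2.resize(t[140:260,90:210],(300,300)); im[:500,300:]=cv2.resize(s[80:180,185:285],(500,500),interpolation=cv2.INTER_CUBIC); cv2.imwrite('pics/pre4.png',im)
E
```

```text
t 8.9 tcp [486.2 245.2 158.9] rot [-180.     0.    83.3] F [-0.1  0.2 -1.2] w 0.0179
shift now [-0.   1.8 36.9] turn 0.001 shift after turn [-0.   1.8 36.9]
```

View pics/pre4.png

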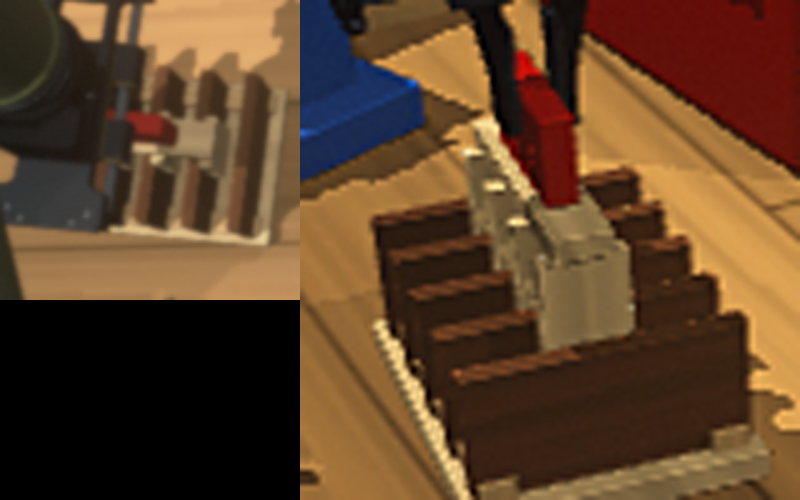

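The near tooth, at crop (590,345), has gone into its gap behind the -80 slat, and the others sit in theirs with no contact force. I continue down, slowing near the end.

Call:
arm_command:
  series: "0 0 6 0 255;0 0 6 0 255;0 0 6 0 255;0 0 6 0 255;0 0 4 0 255;0 0 2 0 255;0 0 2 0 255;0 0 1 0 255;0 0 0 0 255;0 0 0 0 255"

```text
time_s: 9.83
tool_pos: [0.4867, 0.2456, 0.1268]
tool_rot: [180.0, -0.0, 83.4]
force: [0.4, -0.5, -1.6]
grip_width: 0.0176
grasp_force: 25.0
```

Call:
arm_command:
  series: "0 0 1 0 255;0 0 1 0 255;0 0 0 0 255;0 0 0 0 255"

```text
time_s: 10.17
tool_pos: [0.4865, 0.2455, 0.1246]
tool_rot: [-180.0, -0.0, 83.4]
force: [-0.1, -0.2, -2.4]
grip_width: 0.0175
grasp_force: 25.0
```

Call:
arm_command:
  series: "0 0 1 0 255;0 0 1 0 255;0 0 0 0 255;0 0 0 0 255"

```text
time_s: 10.5
tool_pos: [0.4865, 0.2455, 0.1225]
tool_rot: [-180.0, 0.0, 83.4]
force: [-0.1, -0.2, -2.2]
grip_width: 0.0181
grasp_force: 25.0
```

Call:
arm_command:
  series: "0 0 1 0 255;0 0 0 0 255;0 0 0 0 255"

```text
time_s: 10.75
tool_pos: [0.4867, 0.2455, 0.122]
tool_rot: [180.0, -0.0, 83.3]
force: [0.0, -0.9, 0.9]
grip_width: 0.0181
grasp_force: 25.0
```

Call:
arm_command:
  series: "0 0 1 0 255;0 0 0 0 255;0 0 0 0 255"

```text
time_s: 11.0
tool_pos: [0.487, 0.2454, 0.1217]
tool_rot: [180.0, -0.0, 83.3]
force: [-1.4, -1.7, 5.7]
grip_width: 0.0178
grasp_force: 25.0
```

Contact is at the expected height. Release and retreat.

Call:
arm_command:
  series: "0 0 0 0 200;0 0 0 0 150;0 0 0 0 100;0 0 0 0 0;0 0 0 0 0;0 0 0 0 0;0 0 0 0 0;0 0 0 0 0;0 0 0 0 0;0 0 0 0 0"

```text
time_s: 11.83
tool_pos: [0.4865, 0.2455, 0.1206]
tool_rot: [180.0, -0.0, 83.4]
force: [0.4, 0.9, -0.6]
grip_width: 0.0709
grasp_force: 0.0
```

Call:
arm_command:
  series: "0 0 -10 0 0;0 0 -20 0 0;0 0 -25 0 0;0 0 -25 0 0;0 0 -25 0 0;0 0 -25 0 0;-30 0 0 0 0;-30 0 0 0 0;-30 0 0 0 0;-30 0 0 0 0;-30 0 0 0 0;-30 0 0 0 0;-30 0 0 0 0;-30 0 0 0 0;-30 0 0 0 0;-30 0 0 0 0;0 0 0 0 0;0 0 0 0 0"

```text
time_s: 13.33
tool_pos: [0.4518, -0.0544, 0.2515]
tool_rot: [179.9, -0.1, 83.1]
force: [-0.3, 0.8, -0.3]
grip_width: 0.087
grasp_force: 0.0
```

```bash
python3 - <<'E'
from h import *
go(488,245,122,83.3)
t=cams.read_camera('top');s=cams.read_camera('side')
im=np.zeros((400,800,3),np.uint8); im[:,:400]=cv2.resize(t[150:250,100:200+15][:, :100],(400,400),interpolation=cv2.INTER_CUBIC); im[:,400:]=cv2.resize(s[90:190,190:290],(400,400),interpolation=cv2.INTER_CUBIC); cv2.imwrite('pics/fin.png',im)
for n,im,(y0,y1,x0,x1) in(('top',t,(170,230,120,200)),('side',s,(80,180,190,290))):
    m=im.astype(int)[y0:y1,x0:x1]; red=(m[...,2]>2.2*m[...,1])&(m[...,2]>2.2*m[...,0])
    l=cv2.connectedComponentsWithStats(red.astype(np.uint8)); i=1+np.argmin([np.hypot(*(c-[(x1-x0)/2,(y1-y0)/2])) if st[4]>60 else 1e9 for c,st in zip(l[3][1:],l[2][1:])])
    red=l[1]==i; v=m[...,2]; th,_=cv2.threshold(v[red].astype(np.uint8),0,255,cv2.THRESH_OTSU); ys,xs=np.nonzero(red&(v>th))
    P=ray(n,np.c_[xs+x0,ys+y0],.139)[:,:2]*1000; u=np.linalg.svd(P-P.mean(0))[2][0]; r=cv2.minAreaRect(P.astype(np.float32))
    print(n,len(xs),P.mean(0).round(1),np.round(r[1],1),'yaw',np.degrees(np.arctan2(u[1],u[0])).round(1))
E
```

```text
t 13.33 tcp [451.8 -54.4 251.5] rot [ 1.799e+02 -1.000e-01  8.310e+01] F [-0.3  0.8 -0.3] w 0.087
shift now [ 3.013e+02 -2.000e-01  1.301e+02] turn -0.004 shift after turn [301.5   1.  129.5]
top 285 [486.7 246.9] [74.8 16.2] yaw -96.7
side 109 [485.9 240.1] [78.8 16.2] yaw -96.5
```

View pics/fin.png

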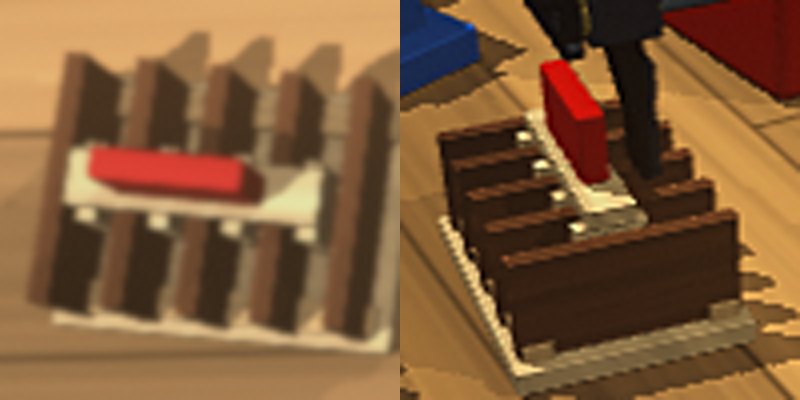

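The spacer is seated: all four teeth are in their gaps (top crop (85,213) to (305,232)), and its back is on the slats, centred and square. The robot is clear.

```bash
python3 -c "
from cell import env
print(env.sign_off())"
```

```text
the job is handed in; nothing more can be done
None
```

The red-handled four-tooth spacer is seated in the larger brown rack, about halfway along the slats and square to them; I let go, left the other two spacers untouched, and handed the job in at about 13.5 s (no verdict was returned).

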